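# Fit the spinner rotor discs and set the speed

## Task

Set up the three spinner drives: first push the speed slider all the way back to its zero end, nearest the robot. With the slider left there, fit every rotor disc on the bench that matches a drive onto that drive, its holes over the studs and fully home, and lay every disc that fits none of them flat in the grey return tray. Only then slide the speed slider up until it is level with the orange pointer; leave the bottles, jar and carton alone.

Things in the scene. Friction and masses are not known exactly. Their poses are not given: they have to be found in the camera images.
- disc_b_mid (a point): Aluminium rotor disc, 88 mm across, 8 mm thick, 160 g, with an upright black grip blade mid-top: 40 mm along the disc's x, 12 mm thick along y, from 8 to 46 mm above the underside. Through holes 12.5 mm wide. Point: on the axis, 23 mm above the underside; z up. May be absent. Pattern: three holes at 90, 210 and 330 deg from x, radius 29 mm.
- disc_e_mid (a point): Aluminium rotor disc, 88 mm across, 8 mm thick, 160 g, with an upright black grip blade mid-top: 40 mm along the disc's x, 12 mm thick along y, from 8 to 46 mm above the underside. Through holes 12.5 mm wide. Point: on the axis, 23 mm above the underside; z up. May be absent. Pattern: three holes in a T at 0, 90 and 180 deg from x, radius 29 mm.
- disc_a_mid (a point): Aluminium rotor disc, 88 mm across, 8 mm thick, 160 g, with an upright black grip blade mid-top: 40 mm along the disc's x, 12 mm thick along y, from 8 to 46 mm above the underside. Through holes 12.5 mm wide. Point: on the axis, 23 mm above the underside; z up. May be absent. Pattern: four holes in a square, x = +-17, y = +-17 mm.
- disc_d_mid (a point): Aluminium rotor disc, 88 mm across, 8 mm thick, 160 g, with an upright black grip blade mid-top: 40 mm along the disc's x, 12 mm thick along y, from 8 to 46 mm above the underside. Through holes 12.5 mm wide. Point: on the axis, 23 mm above the underside; z up. May be absent. Pattern: three holes at 90, 210 and 330 deg from x, radius only 21 mm.
- disc_c_mid (a point): Aluminium rotor disc, 88 mm across, 8 mm thick, 160 g, with an upright black grip blade mid-top: 40 mm along the disc's x, 12 mm thick along y, from 8 to 46 mm above the underside. Through holes 12.5 mm wide. Point: on the axis, 23 mm above the underside; z up. May be absent. Pattern: four holes in an oblong, x = +-24, y = +-12 mm.
- drive_2_face (a point): Fixed spinner drive: round white housing, blue band, 104 mm across, with a dark steel stud plate 92 mm across, its face 42 mm above the bench. Brass studs 8 mm thick, 14 mm tall, tapered tips. Point: centre of the face; z up. Pattern: three studs at 90, 210 and 330 deg from x, radius 29 mm. A disc that matches, fully home, lies with its underside on the face.
- drive_3_face (a point): Fixed spinner drive: round white housing, blue band, 104 mm across, with a dark steel stud plate 92 mm across, its face 42 mm above the bench. Brass studs 8 mm thick, 14 mm tall, tapered tips. Point: centre of the face; z up. Pattern: three studs in a T at 0, 90 and 180 deg from x, radius 29 mm. A disc that matches, fully home, lies with its underside on the face.
- drive_1_face (a point): Fixed spinner drive: round white housing, blue band, 104 mm across, with a dark steel stud plate 92 mm across, its face 42 mm above the bench. Brass studs 8 mm thick, 14 mm tall, tapered tips. Point: centre of the face; z up. Pattern: four studs in a square, x = +-17, y = +-17 mm. A disc that matches, fully home, lies with its underside on the face.
- tray_in (a point): Return tray: open grey plastic tray fixed to the bench, 220 mm (its x) by 130 mm (its y), walls 4 mm thick and 22 mm high. Point: centre of its inner floor, 4 mm above the bench. Two discs fit flat side by side along its x, centres 50 mm either side of the point.
- fader (a joint): Speed slider of the control box: 0 at its zero end (the end nearer the robot), 0.12 m at the far end. It moves with about 1.5 N of friction and stays where it is left.
- fader_grip (a point): Centre of the slider's black grip, a block 28 mm across the track (x), 20 mm along the track (y, pointing away from zero), spanning 40 to 76 mm above the bench (this point at 58). The fixed white control box under it is 90 mm (x) by 200 mm (y) and 40 mm tall.
- pointer_line (a point): The set speed: small orange pointer, 4 mm high, on top of the control box beside the track. Point: on the track's centre line level with the pointer, at the box top (40 mm up); y along the track, away from zero. At the set speed the grip's middle is level with this point.
- disc_b: The body of the disc described under disc_b_mid; its origin is the centre of the disc's underside.
- disc_e: The body of the disc described under disc_e_mid; its origin is the centre of the disc's underside.
- disc_a: The body of the disc described under disc_a_mid; its origin is the centre of the disc's underside.
- disc_d: The body of the disc described under disc_d_mid; its origin is the centre of the disc's underside.
- disc_c: The body of the disc described under disc_c_mid; its origin is the centre of the disc's underside.
- dropper_a: Bystander: small white dropper bottle, 32 mm across, 85 mm tall; origin at its foot. Leave alone.
- dropper_b: Bystander: small white dropper bottle, 32 mm across, 85 mm tall; origin at its foot. Leave alone.
- carton: Bystander: white paper carton, 50 x 80 x 50 mm; origin under its centre. Leave alone.
- gel_jar: Bystander: low jar, 56 mm across, 50 mm tall; origin at its foot. Leave alone.
There are look-alikes about, which are no part of the job. Leave any red or turquoise look-alike of the part that bears drive_2_face alone.

How it is judged:
By the outcome, as a careful person would: the job done as asked, in the order asked, and still so for the second after the job is handed in, with the robot touching nothing.
Of disc_b, disc_e, disc_a, disc_d, disc_c only 3 to 5 are there at a start; the rules pass over those that are not, and their reading is None.
At some moment in a run one of disc_b, disc_e, disc_a, disc_d, disc_c may be knocked a few centimetres aside while the robot is not near it.
Once in a run the grip may slacken for a moment while it holds something.
It also fails if it takes over 210 s, if anything falls off the work surface, if the arm or the gripper's body presses on something with over 40 N, if the wrist force passes 120 N, or if a joint passes its speed limit or range.

## Robot

A 6-joint arm with a two-finger parallel gripper is mounted at the origin on the work surface. World frame = base frame: x ahead of the robot, y to its left, z up, the work surface at z = 0. Lengths are in mm, angles in rad, forces in N, time in s.
With the tool pointing down it reaches from about 275 to 750 mm from the base axis. Payload 10.2 kg.
Tool frame: the origin (TCP) lies at the very end of the fingers, on their centre line; the grasp point (between the pads) lies 19 mm behind it; z points along the fingers, y is the line along which they close (so a half turn about z gives the same grasp; the last joint's range is limited). The gripper opens to 85 mm and grips with 20 to 120 N. Pads are 22 mm wide; open, the fingers measure 114 mm over their backs; the gripper's body (76 mm by 85 mm) begins 54 mm behind the grasp point. The pads swing forward as they close: fully open they stand 13 mm farther back than shut.
Start: joints at [-1.34, 0.313, 1.498, -0, 1.331, -0.223], TCP at [230.14, -471.875, 208.494] pointing down, gripper open.
Joint ranges: [-2.94, 2.94], [-0.97, 2.17], [0.19, 2.56], [-1.23, 4.37], [0.02, 3.11], [-2.88, 2.88]. Speed limits (rad/s): [2.39, 2.39, 3.01, 3.14, 3.14, 3.14].

## Interface

Orientations are given as a unit quaternion [w, x, y, z].
In Python, from rig import ctrl, optics gives the robot as it stands. The module is installed in compiled form; this text tells all that it offers.
- The arm moves only by the shell command python3 -m handwheel 'ROWS' [FORCE]. ROWS is JSON, a list that holds one entry, the list of rows, each a list of 5 numbers: the gripper command: -1 is fully open, 1 is shut, values between are in proportion, then the shift along the world's x, y, z in units of 50 mm (1.0 is 50 mm), then the turn about the world's z in units of 8 degrees (1.0 is 8 degrees). In form: [[[gripper, tx, ty, tz, twist], ...]]. A call has 1 to 10 rows; each row shifts and turns the commanded pose from where the row before left it; what a row does not reach is not made up. A row lasts 1/10 s, in which the tool goes at most 50 mm and 8.59 degrees, less where a joint would pass 70% of its speed; a pose out of reach is approached as far as the arm can. A call is refused whole if a number of a shift passes 1 or a number of a turn 1, either way. A call with a gripper value outside its range is refused whole. The fingers move at their own pace and stop on an object; FORCE is the grip in N (left out, the last holds). Time passes only in rows, so rows that do not move let the fingers close. It gives the time, the measured TCP pose, the force, the opening and the grip force at its end, in the units of the state.
- ctrl.sense(): the state, without advancing time (a new reading comes with each control period).
- optics.capture(name): name is "scene" or "side" or "wrist"; returns a dict with "img" (480x640x3 uint8, blue, green, red), "K" (3x3 intrinsics, pixels), "R" (3x3) and "t" (3): a world point X has camera coordinates R X + t. Camera axes: x right, y down, z forward; pixel columns grow to the right and rows downward; lengths in mm; the calibration is good to about 2 mm. A picture is of the moment at which its call begins. There is no depth.
- ctrl.finish_job(): hands the job in; it is judged then, once.
The state is a dict: "time_s": time; "joints": joint angles; "dq": joint speeds; "tau": joint torques, N m; "eef_pos": TCP position; "ee_rot": TCP orientation; "force": force on the tool from outside, world axes, zero at the start; "wrist_torque": the same for the moment, N m; "grip_width": opening from 0.0 (shut) to 1.0 (fully open); "grip_force": force on a finger pad.
Only numpy, scipy, OpenCV 4.12 (cv2) and the standard library are available. Lean on these libraries where they do the work, as an engineer would, in place of code of your own. Each camera call takes 0.05 s, during which the arm holds its last target. There are 200 camera calls.

## Working session

There is one attempt and no reset: what is moved stays moved. The work goes in short steps, Python scripts to look and compute and a shell command to move; the robot and the scene stay as the last step left them, time stands still between calls to the robot, and variables do not carry over. Pictures are saved under pics/ and viewed, at most 14 in all, crops included, and the job is handed in when it is done.

```bash
mkdir -p pics
cat > h.py <<'E'
import numpy as np, cv2
from rig import ctrl, optics
def cap(n,save=None):
    c=optics.capture(n)
    if save: cv2.imwrite('pics/'+save,c['img'])
    return c
def ray(c,u,v,z):
    R,t,K=map(np.array,(c['R'],c['t'],c['K']))
    d=R.T@np.linalg.inv(K)@np.array([u,v,1.]); o=-R.T@t
    return o+d*(z-o[2])/d[2]
def proj(c,X):
    p=c['K']@(c['R']@np.array(X,float)+c['t']); return p[:2]/p[2]
E
python3 - <<'E'
from h import *
for n in('scene','side','wrist'):
    c=cap(n,n+'0.png'); print(n,(-c['R'].T@c['t']).round(),c['R'][2].round(2))
s=ctrl.sense();print(s['time_s'],s['eef_pos'],s['ee_rot'],s['grip_width'],s['force'])
E
```

```text
scene [1424. -345.  651.] [-0.76  0.34 -0.56]
side [221. 679. 894.] [ 0.36 -0.59 -0.72]
wrist [ 299. -438.  374.] [-0.27 -0.13 -0.95]
0.15 [ 230.11269622 -471.66854472  208.08252002] [-4.66583014e-04  9.74365277e-01  2.24971309e-01  4.19167515e-06] 1.0022252849706264 [ 0.13197404  0.0513617  -0.08449645]
```

View pics/scene0.png

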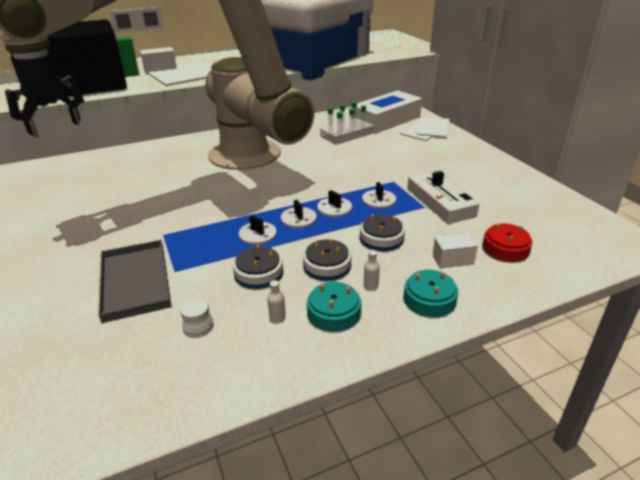

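View pics/side0.png

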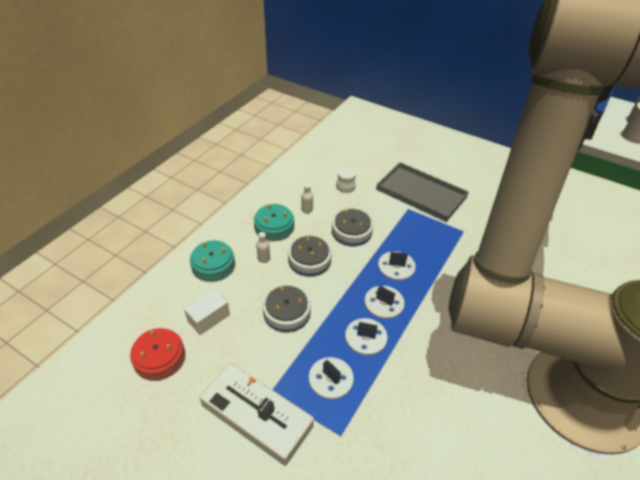

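Run:
```python
from h import *
c=cap('side');s=cap('scene')
for n,u,v,z in [('drA',352,222,42),('drB',310,250,42),('drC',287,303,42),('d1',397,266,8),('d2',385,301,8),('d3',366,337,8),('d4',331,379,8),('tray',422,191,4),('grip',266,405,76),('ptr',252,380,42),('boxL',202,400,40),('boxT',232,367,40),('boxR',311,422,40),('boxB',286,457,40),('jar',347,180,50),('drop1',307,190,85),('drop2',263,237,85),('carton',207,309,50),('teal1',274,219,40),('teal2',212,256,40),('tL',377,190,22),('tT',398,165,22),('tR',467,193,22),('tB',446,218,22)]:
    X=ray(c,u,v,z);print(n,X.round(0),proj(s,X).round())
a=c['img'][230:420,270:440];b=s['img'][170:300,220:430]
A=cv2.resize(a,None,fx=2.9,fy=2.9,interpolation=3);B=cv2.resize(b,(400,248),interpolation=3)
cv2.imwrite('pics/crop1.png',A);
```

```text
drA [ 605. -141.   42.] [259. 256.]
drB [642.  -2.  42.] [326. 249.]
drC [599. 157.  42.] [381. 222.]
d1 [456. -99.   8.] [258. 230.]
d2 [433.  11.   8.] [297. 215.]
d3 [424. 119.   8.] [334. 204.]
d4 [436. 243.   8.] [379. 196.]
tray [ 520. -396.    4.] [131. 279.]
grip [489. 381.  76.] [437. 171.]
ptr [552. 343.  42.] [437. 196.]
boxL [605. 424.  40.] [476. 200.]
boxT [602. 341.  40.] [448. 206.]
boxR [415. 351.  40.] [410. 174.]
boxB [417. 425.  40.] [433. 169.]
jar [ 694. -270.   50.] [206. 296.]
drop1 [ 739. -139.   85.] [280. 276.]
drop2 [733.  58.  85.] [372. 248.]
carton [727. 267.  50.] [455. 236.]
teal1 [776. -44.  40.] [335. 292.]
teal2 [824. 139.  40.] [430. 281.]
tL [ 619. -309.   22.] [180. 289.]
tT [ 620. -444.   22.] [108. 309.]
tR [ 407. -435.   22.] [105. 249.]
tB [ 417. -308.   22.] [164. 237.]
```

View pics/crop1.png

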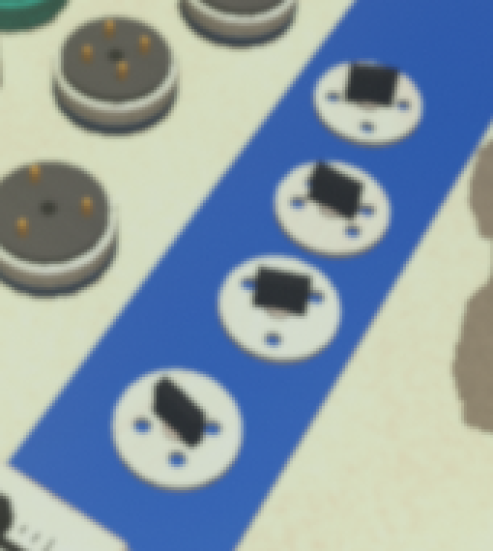

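```bash
python3 -m handwheel '[[[-1,0.3,0.68,0.07,-0.2],[-1,0.3,0.68,0.07,-0.2],[-1,0.3,0.68,0.07,-0.2],[-1,0.3,0.68,0.07,-0.2],[-1,0.3,0.68,0.07,-0.2],[-1,0.3,0.68,0.07,-0.2],[-1,0.3,0.68,0.07,-0.2],[-1,0.3,0.68,0.07,-0.2]]]'; python3 -m handwheel '[[[-1,0.3,0.68,0.07,-0.2],[-1,0.3,0.68,0.07,-0.2],[-1,0.3,0.68,0.07,-0.2],[-1,0.3,0.68,0.07,-0.2],[-1,0.3,0.68,0.07,-0.2],[-1,0.3,0.68,0.07,-0.2],[-1,0.3,0.68,0.07,-0.2],[-1,0.3,0.68,0.07,-0.2],[-1,0,0,0,0],[-1,0,0,0,0]]]'
python3 - <<'E'
from h import *
c=cap('wrist','w1.png');print((-c['R'].T@c['t']).round(),c['R'].round(2),c['K'][0,0])
E
```

```text
time_s: 1.05
eef_pos: [350.5, -198.4, 236.7]
ee_rot: [0.0, 0.993, 0.114, 0.0]
force: [0.9, -0.2, -0.0]
grip_width: 0.999
grip_force: 0.0
time_s: 2.05
eef_pos: [470.0, 72.5, 264.2]
ee_rot: [0.0, 1.0, 0.004, -0.0]
force: [-0.9, -0.1, 0.2]
grip_width: 1.001
grip_force: 0.0
[547.  73. 430.] [[ 0.01 -1.   -0.  ]
 [-0.95 -0.01  0.3 ]
 [-0.3  -0.   -0.95]] 394.27852709882126
```

View pics/w1.png

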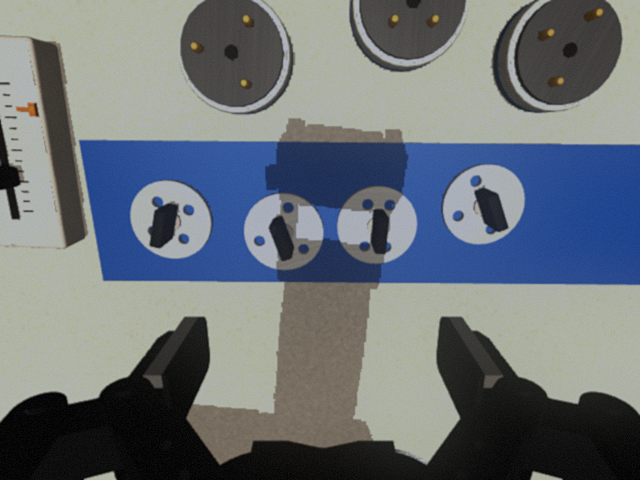

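```bash
python3 -m handwheel '[[[-1,0.2,0.7,0,0],[-1,0.2,0.7,0,0],[-1,0.2,0.7,0,0],[-1,0.2,0.7,0,0],[-1,0.2,0.7,0,0],[-1,0.2,0.7,0,0],[-1,0.2,0.7,0,0],[-1,0,0.3,0,0],[-1,0,0,0,0]]]'
python3 - <<'E'
from h import *
c=cap('wrist','w2.png');print((-c['R'].T@c['t']).round(),c['R'].round(2),c['K'][0,0])
E
```

```text
time_s: 3.0
eef_pos: [540.2, 332.4, 263.8]
ee_rot: [0.0, 1.0, 0.004, -0.0]
force: [-0.3, -0.5, 0.5]
grip_width: 0.995
grip_force: 0.0
[617. 333. 429.] [[ 0.01 -1.   -0.  ]
 [-0.95 -0.01  0.3 ]
 [-0.3  -0.   -0.95]] 394.27852709882126
```

View pics/w2.png

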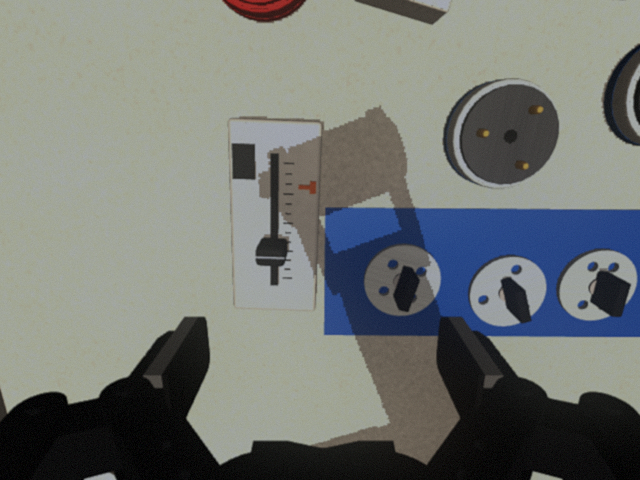

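Run:
```python
from h import *
c=cap('wrist')
for n,u,v,z in [('griptop',271,257,76),('gl',256,257,76),('gr',288,257,76),('slotfar',274,153,40),('slotnear',274,286,40),('b1',229,118,40),('b2',323,121,40),('b3',316,310,40),('b4',235,308,40),('ptrL',297,188,42),('ptrR',316,187,42),('tick0',287,278,40),('tick1',289,163,40)]:
    print(n,ray(c,u,v,z).round(1))
```

```text
griptop [491.9 379.9  76. ]
gl [491.8 394.2  76. ]
gr [492.  363.8  76. ]
slotfar [585.7 378.4  40. ]
slotnear [446.1 382.8  40. ]
b1 [617.6 419.8  40. ]
b2 [615.5 331.3  40. ]
b3 [417.9 337.6  40. ]
b4 [419.7 426.2  40. ]
ptrL [552.2 356.5  42. ]
ptrR [553.4 337.8  42. ]
tick0 [455.5 368.6  40. ]
tick1 [576.3 364.1  40. ]
```

```bash
python3 -m handwheel '[[[-1,-0.48,0.48,0,0],[-1,-0.48,0.47,-0.5,0],[-1,0,0,-0.8,0],[-1,0,0,-0.8,0],[-1,0,0,-0.8,0],[-1,0,0,-0.8,0],[-1,0,0,-0.56,0],[-1,0,0,0,0],[0.3,0,0,0,0],[0.9,0,0,0,0]]]' 25;python3 -m handwheel '[[[0.9,0,0,0,0],[0.9,0,0,0,0],[0.9,0,0,0,0],[0.9,0,0,0,0]]]' 25
```

```text
time_s: 4.1
eef_pos: [493.4, 379.6, 53.9]
ee_rot: [-0.001, 1.0, 0.003, 0.002]
force: [0.1, -0.5, 0.3]
grip_width: 0.693
grip_force: 0.0
time_s: 4.5
eef_pos: [493.5, 379.9, 53.9]
ee_rot: [-0.001, 1.0, 0.004, 0.002]
force: [-0.7, -2.7, 11.1]
grip_width: 0.047
grip_force: 5.1
```

Run:
```python
from h import *
c=cap('wrist');s=cap('side')
print(ctrl.sense()['grip_width'],ctrl.sense()['force'])
a=c['img'][180:480,150:500];b=cv2.resize(s['img'][340:480,190:340],(321,300))
cv2.imwrite('pics/g1.png',np.hstack([a,b]))
```

```text
0.05123402883730413 [-0.27103356 -1.68558154 10.94354694]
```

View pics/g1.png

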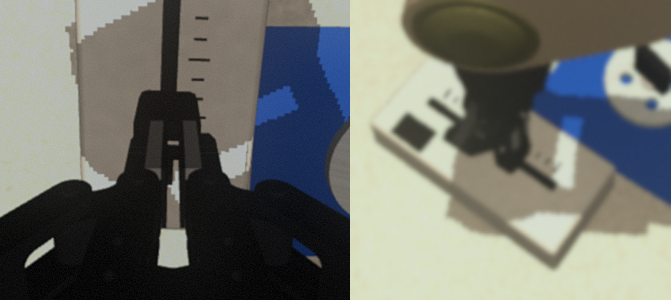

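Run:
```python
from h import *
c=cap('wrist');s=ctrl.sense()
for X in [s['eef_pos'],s['eef_pos']+np.array([0,0,22]),[493,380,76],[503,380,76],[483,380,76],[503,394,76],[483,394,76],[503,394,40],[483,394,40]]: print(np.round(X),proj(c,X).round()-[150,180])
w=c['img'];cv2.imwrite('pics/g2.png',cv2.resize(w[240:420,230:410],(720,600) if 0 else (600,600),interpolation=cv2.INTER_CUBIC).astype(float).__mul__(2.5).clip(0,255).astype('uint8'))
```

```text
[493. 380.  54.] [172. 115.]
[493. 380.  76.] [172. 138.]
[493 380  76] [172. 139.]
[503 380  76] [172. 117.]
[483 380  76] [171. 161.]
[503 394  76] [137. 116.]
[483 394  76] [138. 161.]
[503 394  40] [143.  85.]
[483 394  40] [144. 122.]
```

View pics/g2.png

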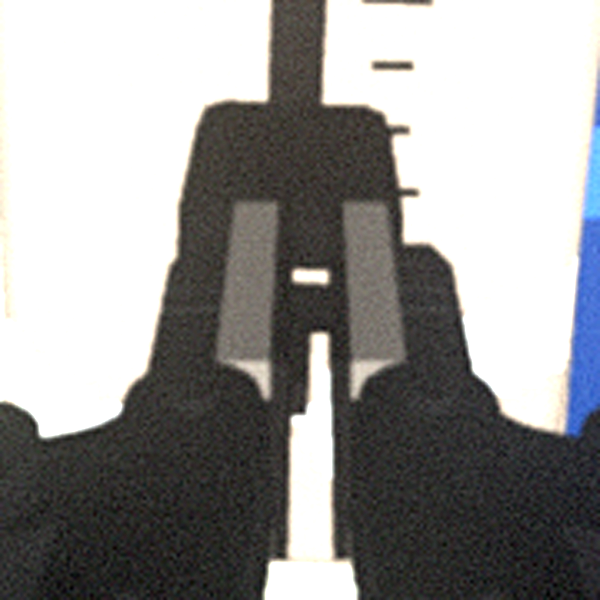

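```bash
python3 -m handwheel '[[[-1,0,0,0,0],[-1,0,0,0,0],[-1,0,0,0.5,0],[-1,0,0,0.5,0],[0,0.4,0,0,0],[1,0.4,0,0,0],[1,0,0,0,0],[1,0,0,0,0],[1,0,0,0,0],[1,0,0,0,0]]]'
python3 - <<'E'
from h import *
c=cap('wrist');s=ctrl.sense();print(s['eef_pos'],s['grip_width'],s['force'])
print(proj(c,s['eef_pos']), proj(c,s['eef_pos']+np.array([11,0,0])), proj(c,s['eef_pos']+np.array([0,0,20])))
cv2.imwrite('pics/g3.png',(c['img'][150:450,170:470].astype(float)*2).clip(0,255))
E
```

```text
time_s: 5.65
eef_pos: [531.5, 379.8, 101.6]
ee_rot: [0.0, 1.0, 0.004, -0.0]
force: [0.1, -0.9, -0.1]
grip_width: 0.002
grip_force: 0.0
[531.61974563 379.79696884 101.63573044] 0.0032126018793050826 [ 0.51641582  0.59803638 -1.05796533]
[322.12490911 294.91156987] [322.2890947  272.61694556] [322.00766759 315.60570417][ WARN:0@0.415] global loadsave.cpp:1063 imwrite_ Unsupported depth image for selected encoder is fallbacked to CV_8U.
```

View pics/g3.png

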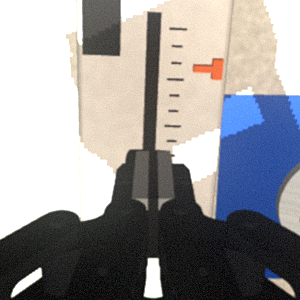

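```bash
python3 -m handwheel '[[[1,0,0,-0.5,0],[1,0,0,-0.45,0],[1,0,0,0,0],[1,-0.2,0,0,0],[1,-0.2,0,0,0],[1,-0.2,0.01,0,0],[1,0,0,0,0]]]'
python3 - <<'E'
from h import *
c=cap('wrist');s=ctrl.sense();print(s['eef_pos'],s['grip_width'],s['force'])
print(proj(c,s['eef_pos']), proj(c,s['eef_pos']+np.array([11,0,0])), proj(c,s['eef_pos']+np.array([0,0,20])))
d=cap('side');b=cv2.resize(d['img'][340:480,190:340],(321,300))
cv2.imwrite('pics/g4.png',np.hstack([(c['img'][150:450,170:470].astype(float)*2).clip(0,255).astype('uint8'),b]))
E
```

```text
time_s: 6.4
eef_pos: [501.1, 380.6, 54.8]
ee_rot: [-0.0, 1.0, 0.004, 0.0]
force: [1.6, -0.1, -0.3]
grip_width: -0.002
grip_force: 0.0
[501.78935529 380.42906591  54.72553763] 0.0015318016551077607 [ 0.06759143 -0.05590909 -0.25712836]
[322.39335822 293.55961405] [322.57469704 271.22450366] [322.29311385 314.08549689]
```

View pics/g4.png

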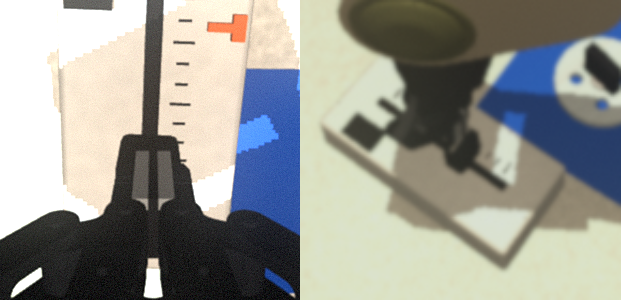

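```bash
python3 -m handwheel '[[[1,-0.2,0.01,0,0],[1,-0.2,0.01,0,0],[1,-0.1,0,0,0]]]'; python3 -m handwheel '[[[1,-0.08,0,0,0],[1,0,0,0,0]]]'
python3 - <<'E'
from h import *
c=cap('wrist');s=ctrl.sense();print(s['eef_pos'],s['grip_width'],s['force'])
cv2.imwrite('pics/g5.png',np.hstack([(c['img'][150:450,170:470].astype(float)*2).clip(0,255).astype('uint8')]))
E
```

```text
time_s: 6.8
eef_pos: [475.9, 381.2, 53.9]
ee_rot: [0.0, 1.0, 0.004, -0.0]
force: [0.7, -0.1, -0.4]
grip_width: -0.002
grip_force: 0.0
time_s: 7.0
eef_pos: [472.7, 381.2, 54.1]
ee_rot: [0.0, 1.0, 0.004, -0.0]
force: [-0.1, -0.2, -0.4]
grip_width: -0.003
grip_force: 0.0
[473.06555176 381.17467461  54.1212499 ] -0.002354871186171794 [ 0.32669011 -0.45949036  0.69491073]
```

```bash
python3 -m handwheel '[[[1,-0.1,0,0,0],[1,0,0,0,0]]]' | grep -E 'eef|force'; python3 -m handwheel '[[[1,-0.1,0,0,0],[1,0,0,0,0]]]'| grep -E 'eef|force'
python3 - <<'E'
from h import *
c=cap('wrist');s=ctrl.sense()
d=cap('side');b=cv2.resize(d['img'][340:480,190:340],(321,300))
cv2.imwrite('pics/g5.png',np.hstack([(c['img'][150:450,170:470].astype(float)*2).clip(0,255).astype('uint8'),b]))
E
```

```text
eef_pos: [467.8, 381.1, 53.9]
force: [-0.2, 0.1, 0.3]
grip_force: 0.0
eef_pos: [462.6, 381.1, 53.9]
force: [-0.2, -0.3, -0.2]
grip_force: 0.0
```

View pics/g5.png

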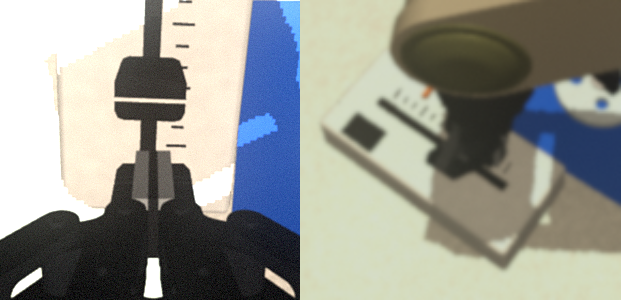

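```bash
python3 - <<'E'
from h import *
c=cap('wrist');print(ray(c,320,250,76),ray(c,320,250,58))
E
for i in 1 2 ; do python3 -m handwheel '[[[1,0,0,-0.08,0],[1,0,0,-0.08,0],[1,0,0,0,0]]]'| grep -E 'eef|force'; done
```

```text
[492.26441879 382.08470348  76.        ] [486.25773262 382.19398007  58.        ]
eef_pos: [462.8, 380.9, 45.1]
force: [-0.6, -0.4, -0.1]
grip_force: 0.0
eef_pos: [462.8, 380.9, 37.3]
force: [-0.3, -0.2, -0.2]
grip_force: 0.0
```

```bash
for i in 1 2; do python3 -m handwheel '[[[1,0,0,-0.08,0],[1,0,0,0,0]]]'| grep -E 'eef|force: \['; done;  for i in 1 2 3 4; do python3 -m handwheel '[[[1,0,0,-0.04,0],[1,0,0,0,0]]]'| grep -E 'eef|force: \['; done
```

```text
eef_pos: [462.9, 381.0, 33.5]
force: [-0.4, -0.3, 0.2]
eef_pos: [462.9, 381.0, 29.5]
force: [-0.5, -0.4, -0.2]
eef_pos: [463.1, 381.1, 27.8]
force: [0.6, 0.4, -0.1]
eef_pos: [463.0, 381.1, 25.8]
force: [0.6, 0.4, 0.3]
eef_pos: [463.0, 381.1, 23.7]
force: [0.5, -0.5, 0.3]
eef_pos: [463.0, 381.0, 21.7]
force: [0.3, -0.7, -0.4]
```

```bash
for i in 1 2 3; do python3 -m handwheel '[[[1,0,0,-0.04,0],[1,0,0,0,0]]]'| grep -E 'eef|force: \['; done
```

```text
eef_pos: [463.0, 381.0, 19.7]
force: [0.3, -0.4, -0.3]
eef_pos: [463.0, 381.1, 17.7]
force: [-0.9, -0.8, -0.8]
eef_pos: [463.2, 381.2, 17.3]
force: [-4.4, -3.7, 11.5]
```

```bash
python3 -m handwheel '[[[1,0,0,0.7,0],[0,0,0,0.7,0],[-1,0.29,-0.02,0,0],[-1,0.29,0,0,0],[-1,0,0,0,0],[-1,0,0,-0.6,0],[-1,0,0,-0.6,0],[-1,0,0,0,0],[0.6,0,0,0,0],[0.9,0,0,0,0]]]' 30| grep -E 'eef|force|width';  python3 -m handwheel '[[[0.9,0,0,0,0],[0.9,0,0,0,0],[0.9,0,0,0,0]]]' | grep -E 'eef|force|width'
```

```text
eef_pos: [492.8, 380.6, 27.8]
force: [0.7, 0.0, 0.3]
grip_width: 0.691
grip_force: 0.0
eef_pos: [493.0, 382.4, 27.8]
force: [0.2, 9.7, 2.4]
grip_width: 0.321
grip_force: 33.2
```

```bash
python3 -m handwheel '[[[0.9,-0.2,0.005,0,0],[0.9,-0.2,0.005,0,0],[0.9,-0.2,0.005,0,0],[0.9,-0.1,0,0,0],[0.9,0,0,0,0]]]'| grep -E 'eef|force'; python3 -m handwheel '[[[0.9,-0.06,0,0,0],[0.9,0,0,0,0]]]'| grep -E 'eef|force'
```

```text
eef_pos: [457.4, 383.5, 27.8]
force: [-0.6, 11.8, 3.5]
grip_force: 33.3
eef_pos: [457.1, 383.5, 27.9]
force: [10.4, 12.7, -4.1]
grip_force: 32.4
```

```bash
python3 -m handwheel '[[[0.2,0.06,0,0,0],[-1,0,0,0,0],[-1,0,0,0,0],[-1,0,0,0.7,0],[-1,0,0,0.8,0],[-1,0.2,-0.6,0.8,0],[-1,0.2,-0.6,0.8,0],[-1,0.2,-0.6,0.8,0],[-1,0.2,-0.6,0.8,0],[-1,0.2,-0.6,0,0]]]' | grep -E 'eef|force';python3 -m handwheel '[[[-1,0.2,-0.6,0,0],[-1,0.2,-0.6,0,0],[-1,0.2,-0.6,0,0],[-1,0.2,-0.6,0,0],[-1,0.2,-0.6,0,0],[-1,0.06,-0.6,0,0],[-1,0.0,-0.6,0,0],[-1,0,0,0,0]]]'| grep -E 'time|eef|force'
python3 - <<'E'
from h import *
c=cap('wrist','w3.png');np.savez('w3.npz',**c)
w1=cv2.imread('pics/w1.png')
cv2.imwrite('pics/v3.png',c['img'])
E
```

```text
eef_pos: [508.0, 232.4, 263.5]
force: [1.0, -0.2, -0.7]
grip_force: 0.0
time_s: 13.8
eef_pos: [559.2, 20.3, 257.7]
force: [0.2, -0.2, 0.7]
grip_force: 0.0
```

View pics/v3.png

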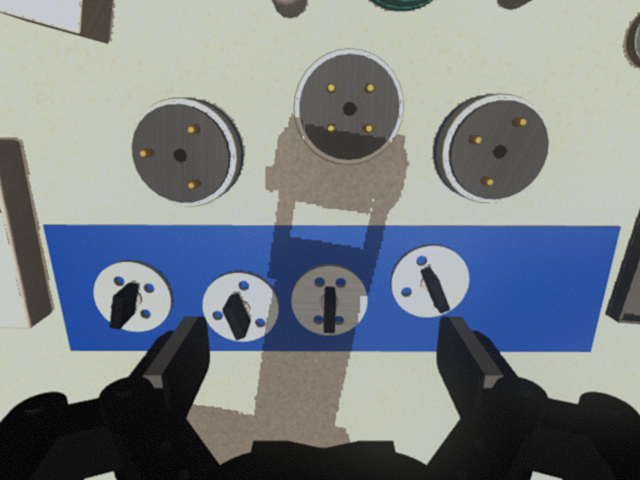

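```bash
cat > meas.py <<'E'
from h import *
def holes(c,cx,cy,z=8,r=37):
    # rectify disc top plane to 4px/mm patch (100mm)
    S=4;N=400
    src=np.float32([proj(c,[cx+a,cy+b,z]) for a,b in((-50,-50),(-50,50),(50,50),(50,-50))])
    dst=np.float32([[0,0],[0,N],[N,N],[N,0]])  # u=x , v=y
    return cv2.warpPerspective(c['img'],cv2.getPerspectiveTransform(src,dst),(N,N),flags=cv2.INTER_CUBIC)
def blue(p,cx,cy):
    h=cv2.cvtColor(p,cv2.COLOR_BGR2HSV)
    m=((h[...,0]>95)&(h[...,0]<130)&(h[...,1]>100)).astype(np.uint8)
    n,l,s,ce=cv2.connectedComponentsWithStats(m)
    return [(s[i,4]/16,cx-50+ce[i,0]/4,cy-50+ce[i,1]/4) for i in range(1,n) if 15<s[i,4]/16<250]
def disc(c,cx,cy):
    # disc outline: non-blue region around guess
    for _ in range(2):
        p=holes(c,cx,cy);h=cv2.cvtColor(p,cv2.COLOR_BGR2HSV)
        m=(~((h[...,0]>95)&(h[...,0]<130)&(h[...,1]>100))).astype(np.uint8)
        m=cv2.morphologyEx(m,cv2.MORPH_CLOSE,np.ones((9,9)))
        n,l,s,ce=cv2.connectedComponentsWithStats(m)
        k=l[260,200] or l[200,200] or l[140,200]
        cn,_h=cv2.findContours((l==k).astype(np.uint8),0,1);q=max(cn,key=cv2.contourArea)
        (u,v),R=cv2.minEnclosingCircle(q);(eu,ev),ax,an=cv2.fitEllipse(cv2.convexHull(q))
        cx+=eu/4-50;cy+=ev/4-50
    return cx,cy,np.array(ax)/4,p
E
python3 - <<'E'
from meas import *
c=dict(np.load('w3.npz'))
ims=[]
for n,x,y in [('d1',445,-85),('d2',430,22),('d3',435,10),('d4',435,238)]:
    pass
for n,u,v in [('d1',430,281),('d2',330,300),('d3',240,307),('d4',133,297)]:
    X=ray(c,u,v,8);cx,cy,ax,p=disc(c,X[0],X[1]);ims.append(p)
    print(n,X[:2].round(1),(round(cx,1),round(cy,1)),ax.round(1))
    for a,x,y in blue(p,cx,cy): print('   h %.0f  r %.1f ang %.0f'%(a,np.hypot(x-cx,y-cy),np.degrees(np.arctan2(y-cy,x-cx))))
for n,pc,st in [('L',(180,155),[(194,130),(146,154),(192,185)]),('M',(349,108),[(331,88),(369,88),(331,128),(368,128)]),('R',(500,152),[(522,122),(477,140),(489,182)])]:
    X=ray(c,*pc,42);print(n,X.round(1))
    P=np.array([ray(c,*q,55)[:2] for q in st]);
    for q in P: print('   ',q.round(1),'r %.1f ang %.0f'%(np.hypot(*(q-X[:2])),np.degrees(np.arctan2(*(q-X[:2])[::-1]))))
cv2.imwrite('pics/p3.png',cv2.resize(np.hstack(ims),(800,200),interpolation=cv2.INTER_AREA))
E
```

```text
d1 [ 460.6 -102.4] (np.float64(459.9), np.float64(-101.8)) [88.9 91.2]
   h 73  r 29.2 ang 24
   h 68  r 28.7 ang 113
d2 [436.5  11.3] (np.float64(435.6), np.float64(12.6)) [89.1 91.7]
   h 67  r 27.2 ang -28
   h 58  r 26.0 ang -154
   h 69  r 27.2 ang 24
   h 60  r 26.0 ang 152
d3 [427.2 116. ] (np.float64(419.3), np.float64(123.4)) [ 89. 118.]
   h 60  r 30.1 ang -116
   h 69  r 35.8 ang -17
   h 61  r 22.3 ang 100
d4 [439.6 238.8] (np.float64(439.6), np.float64(239.4)) [88.6 94.7]
   h 58  r 24.8 ang -59
   h 53  r 23.7 ang -147
   h 53  r 24.3 ang 28
L [603.2 155.2  42. ]
    [626.4 135.7] r 30.3 ang -40
    [605.2 181.6] r 26.4 ang 86
    [576.9 142.4] r 29.3 ang -154
M [645.7  -3.7  42. ]
    [661.8  13.2] r 23.3 ang 46
    [661.9 -19.9] r 22.9 ang -45
    [628.4  12.9] r 23.9 ang 136
    [628.5 -20.3] r 23.9 ang -136
R [ 606.9 -147.1   42. ]
    [ 634.1 -157.4] r 29.0 ang -21
    [ 618.4 -119.2] r 30.2 ang 68
    [ 580.6 -135. ] r 29.0 ang 155
```

View pics/p3.png

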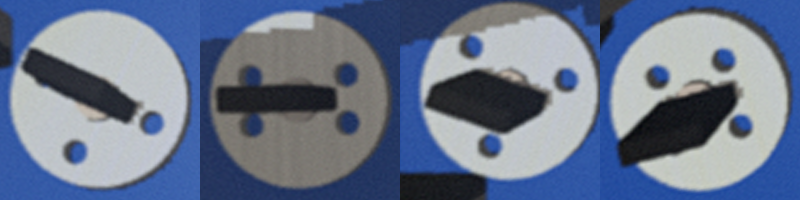

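```bash
python3 -m handwheel '[[[-0.2,-0.54,0.4,-0.5,0.485],[-0.2,-0.54,0.4,-0.5,0.485],[-0.2,-0.54,0.4,-0.5,0.485],[-0.2,-0.54,0.4,-0.5,0.485],[-0.2,-0.54,0.4,-0.5,0.485],[-0.2,0,0,-0.5,0],[-0.2,0,0,0,0]]]' | grep -E 'eef|ee_rot|width'
python3 - <<'E'
from h import *
c=cap('wrist','w4.png');s=ctrl.sense();print(s['eef_pos'],np.degrees(2*np.arctan2(s['ee_rot'][2],s['ee_rot'][1])))
print(proj(c,[425,118.2,8]),proj(c,[425,118.2,46]),proj(c,s['eef_pos']+np.array([0,0,22.5])))
E
```

```text
eef_pos: [422.1, 124.3, 106.0]
ee_rot: [-0.0, 0.985, 0.173, -0.002]
grip_width: 0.604
[423.74017541 123.92005003 107.70872515] 19.859082037442057
[332.75312933 233.68847579] [334.09873829 251.3870133 ] [324.78100056 317.76078927]
```

View pics/w4.png

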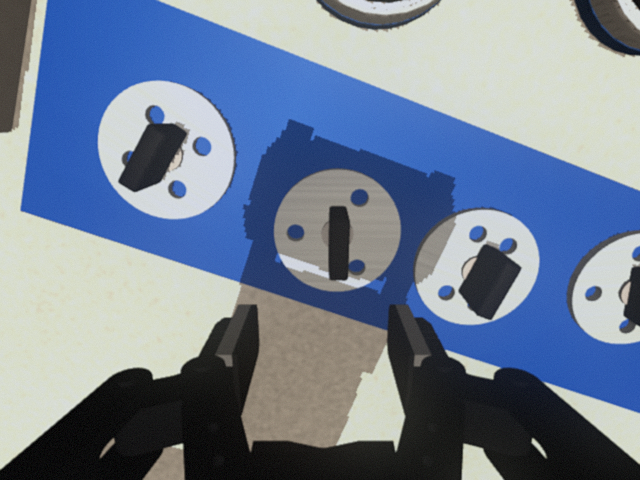

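```bash
python3 -m handwheel '[[[-0.2,0.03,-0.1,-0.5,0],[-0.2,0,0,-0.6,0],[-0.2,0,0,-0.6,0],[-0.2,0,0,-0.6,0],[-0.2,0,0,0,0],[-0.2,0,0,0,0]]]' | grep -E 'eef|force'; python3 -m handwheel '[[[0.5,0,0,0,0],[1,0,0,0,0],[1,0,0,0,0],[1,0,0,0,0],[1,0,0,0,0],[1,0,0,0,0]]]' 60| grep -E 'eef|force|width'
```

```text
eef_pos: [427.0, 118.2, -5.8]
force: [0.6, -0.2, 0.9]
grip_force: 0.0
eef_pos: [426.8, 118.2, -5.8]
force: [-1.8, -1.0, 9.4]
grip_width: 0.129
grip_force: 59.5
```

```bash
python3 -m handwheel '[[[1,0,0,0.5,0],[1,0,0,0.6,0],[1,0.3,0.1,0.5,-0.4],[1,0.5,0.1,0.05,-0.5],[1,0.5,0.1,0,-0.5],[1,0.5,0.1,0,-0.5],[1,0.5,0.1,0,-0.5],[1,0.5,0.1,0,-0.5],[1,0.5,0.1,0,-0.36],[1,0.22,0,0,0]]]' | grep -E 'eef|force';  python3 -m handwheel '[[[1,0,0,0,0],[1,0,0,0,0]]]'| grep -E 'eef|force: \[|width'
cat >> meas.py <<'E'
def state():
    s=ctrl.sense();return s['eef_pos'],np.degrees(2*np.arctan2(s['ee_rot'][2],s['ee_rot'][1])),s
def dark(c,cx,cy,z,rmin=12,rmax=38,name=None,thr=None):
    p=holes(c,cx,cy,z)
    g=cv2.cvtColor(p,cv2.COLOR_BGR2GRAY)
    yy,xx=np.mgrid[:400,:400];rr=np.hypot(xx-200,yy-200)/4
    t=thr or 0.6*np.percentile(g[rr<40],80)
    m=((g<t)&(rr<rmax+6)).astype(np.uint8)
    n,l,st,ce=cv2.connectedComponentsWithStats(m)
    if name: cv2.imwrite('pics/'+name,np.hstack([g,m*255]))
    out=[]
    for i in range(1,n):
        a=st[i,4]/16;d=ce[i]/4-50
        if a>15: out.append((round(a),d.round(1),round(np.hypot(*d),1),round(np.degrees(np.arctan2(d[1],d[0])))))
    return out,t
E
python3 - <<'E'
from meas import *
c=cap('wrist','w5.png');np.savez('w5.npz',**c);e,y,s=state();print(e,y)
z=e[2]+5.8+8
o,t=dark(c,e[0],e[1],z,name='m5.png');print(t);[print(i) for i in o]
E
```

```text
eef_pos: [603.3, 153.6, 75.6]
force: [-0.6, 0.3, -1.4]
grip_force: 58.6
eef_pos: [601.2, 153.2, 75.3]
force: [-0.0, -0.4, -1.2]
grip_width: 0.133
[601.10361471 153.19773134  75.46258842] -6.270449303610137
67.2
(2425, array([-18.3,   1.8]), np.float64(18.3), 174)
(39, array([39.5,  6.3]), np.float64(40.0), 9)
(110, array([ 22.6, -17.5]), np.float64(28.5), -38)
(91, array([ 2.1, 28. ]), np.float64(28.1), 86)
```

```bash
python3 -m handwheel '[[[1,0.05,0.01,-0.2,0],[1,0,0,-0.2,0],[1,0,0,0,0],[1,0,0,0,0]]]' | grep -E 'eef|force';  python3 -m handwheel '[[[1,0,0,-0.08,0],[1,0,0,0,0]]]'| grep -E 'eef|force: \[|width';python3 -m handwheel '[[[1,0,0,-0.06,0],[1,0,0,0,0]]]'| grep -E 'eef|force: \[|width'
```

```text
eef_pos: [604.0, 153.7, 55.0]
force: [0.7, -0.4, -0.1]
grip_force: 58.6
eef_pos: [604.2, 153.7, 51.0]
force: [-0.2, 0.8, -1.4]
grip_width: 0.13
eef_pos: [604.2, 153.7, 48.0]
force: [0.6, -0.7, -1.8]
grip_width: 0.13
```

```bash
for i in 1 2; do python3 -m handwheel '[[[1,0,0,-0.06,0],[1,0,0,0,0]]]'| grep -E 'eef|force: \['; done; python3 -m handwheel '[[[1,0,0,-0.06,0],[1,0,0,0,0]]]'| grep -E 'eef|force: \['
```

```text
eef_pos: [604.1, 153.7, 45.0]
force: [-0.0, 0.1, -1.6]
eef_pos: [604.2, 153.7, 42.0]
force: [-0.2, 0.6, -1.4]
eef_pos: [604.2, 153.7, 38.9]
force: [0.4, -0.4, -1.9]
```

```bash
for i in 1 2; do python3 -m handwheel '[[[1,0,0,-0.03,0],[1,0,0,0,0]]]'| grep -E 'eef|force: \['; done; python3 -m handwheel '[[[0.5,0,0,0,0],[-0.2,0,0,0,0],[-0.2,0,0,0,0],[-0.2,0,0,0.4,0],[-0.2,0,0,0.6,0],[-0.2,-0.1,0,0.6,0],[-0.2,-0.5,0,0.8,0],[-0.2,-0.5,0,0.8,0],[-0.2,0,0,0.8,0],[-0.2,0,0,0,0]]]'| grep -E 'time|eef|force: \['
python3 - <<'E'
from meas import *
c=cap('wrist','w6.png');np.savez('w6.npz',**c);e,y,s=state();print(e,y)
for z in (50,): 
  o,t=dark(c,603.5,153.5,z);print(t);[print(i) for i in o]
E
```

```text
eef_pos: [604.3, 153.7, 37.7]
force: [0.3, -0.1, -1.9]
eef_pos: [604.4, 153.7, 36.4]
force: [0.0, 0.4, -1.7]
time_s: 19.85
eef_pos: [550.9, 154.0, 242.5]
force: [-0.0, -0.2, -1.1]
[550.16502741 153.84472754 239.14554221] -6.273188415275545
112.8
(79, array([ 23. , -17.5]), np.float64(28.9), -37)
(137, array([-26.9, -11.5]), np.float64(29.2), -157)
(704, array([-2.8,  0.7]), np.float64(2.9), 166)
(129, array([ 2.7, 29.1]), np.float64(29.2), 85)
```

```bash
cat >> meas.py <<'E'
def findblue(c,cx,cy):
    p=holes(c,cx,cy);r=[]
    for a,x,y in blue(p,cx,cy):
        if np.hypot(x-cx,y-cy)<38: r.append((round(a),round(x,1),round(y,1),round(np.hypot(x-cx,y-cy),1),round(np.degrees(np.arctan2(y-cy,x-cx)))))
    return r
E
python3 - <<'E'
from meas import *
c=dict(np.load('w6.npz'));print(proj(c,[439,239,8]))
for r in findblue(c,439,239):print(r)
print('d2');
for r in findblue(c,435.6,12):print(r)
E
```

```text
[258.39232757 306.75616201]
(75, np.float64(452.5), np.float64(218.7), np.float64(24.4), -56)
(64, np.float64(419.8), np.float64(227.1), np.float64(22.6), -148)
(72, np.float64(460.9), np.float64(251.4), np.float64(25.2), 30)
d2
(67, np.float64(459.6), np.float64(0.8), np.float64(26.5), -25)
(73, np.float64(460.3), np.float64(24.6), np.float64(27.7), 27)
(61, np.float64(412.6), np.float64(26.0), np.float64(26.9), 149)
```

```bash
python3 -m handwheel '[[[-0.2,-0.545,0.43,-0.5,-0.25],[-0.2,-0.545,0.43,-0.5,-0.25],[-0.2,-0.545,0.43,-0.5,-0.25],[-0.2,-0.545,0.43,-0.5,-0.25],[-0.2,0,0,-0.7,0],[-0.2,0,0,-0.7,0],[-0.2,0,0,0,0],[-0.2,0,0,0,0]]]' | grep -E 'eef|force'
python3 - <<'E'
from meas import *
c=cap('wrist');print(state()[:2])
for r in findblue(c,440.3,239.2):print(r)
E
```

```text
eef_pos: [440.4, 239.6, 66.5]
force: [1.3, -0.2, 0.7]
grip_force: 0.0
(array([441.08914097, 239.7718486 ,  67.42933563]), np.float64(-14.295191152290544))
(85, np.float64(452.4), np.float64(218.9), np.float64(23.7), -59)
(72, np.float64(419.9), np.float64(227.4), np.float64(23.5), -150)
(85, np.float64(460.8), np.float64(251.4), np.float64(23.9), 31)
(73, np.float64(428.4), np.float64(259.8), np.float64(23.8), 120)
```

```bash
python3 -m handwheel '[[[-0.2,0,0,-0.7,0],[-0.2,0,0,-0.75,0],[-0.2,0,0,0,0],[-0.2,0,0,0,0],[0.5,0,0,0,0],[1,0,0,0,0],[1,0,0,0,0],[1,0,0,0,0],[1,0,0,0,0]]]' 60| grep -E 'eef|force|width'
```

```text
eef_pos: [441.3, 240.0, -4.6]
force: [-1.2, -0.6, 9.2]
grip_width: 0.126
grip_force: 59.8
```

```bash
python3 -m handwheel '[[[1,0,0,0.6,0],[1,0,0,0.6,0],[1,0,0,0.5,0],[1,0.2,-0.9,0,0.2],[1,0.2,-0.9,0,0.2],[1,0.2,-0.9,0,0.2],[1,0.6,-0.4,0,0.2],[1,0.6,-0.4,0,0.2],[1,0.6,-0.4,0,0.2],[1,0.6,-0.4,0,0.2]]]' | grep -E 'eef|force';  python3 -m handwheel '[[[1,0.55,-0.29,0,0.2],[1,0.55,-0.29,0,0.23],[1,0,0,0,0],[1,0,0,0,0],[1,0,0,0,0]]]'| grep -E 'eef|force|width'
python3 - <<'E'
from meas import *
c=cap('wrist','w7.png');e,y,s=state();print(e,y)
z=e[2]+4.6+8
o,t=dark(c,e[0],e[1],z);print(t);[print(i) for i in o]
E
```

```text
eef_pos: [591.4, 23.7, 79.4]
force: [0.4, -0.0, -2.1]
grip_force: 59.1
eef_pos: [644.7, -3.8, 79.1]
force: [-0.0, -0.5, -1.9]
grip_width: 0.129
grip_force: 59.2
[644.74917474  -3.69787051  79.16233825] 0.3821285625292356
68.39999999999999
(2369, array([-18.7,  -0.4]), np.float64(18.7), -179)
(92, array([38.8,  2.9]), np.float64(38.9), 4)
(110, array([ 15.4, -17.3]), np.float64(23.2), -48)
(110, array([15.2, 16.7]), np.float64(22.6), 48)
```

```bash
python3 -m handwheel '[[[1,0.04,0.01,-0.25,0],[1,0,0,-0.25,0],[1,0,0,0,0],[1,0,0,0,0]]]' | grep -E 'eef|force:';for i in 1 2 3; do python3 -m handwheel '[[[1,0,0,-0.06,0],[1,0,0,0,0]]]'| grep -E 'eef|force: \['; done
```

```text
eef_pos: [647.0, -3.7, 53.3]
force: [0.6, 0.7, -1.0]
grip_force: 59.1
eef_pos: [647.3, -3.8, 50.8]
force: [-0.3, -0.6, -0.9]
eef_pos: [647.2, -3.8, 47.6]
force: [1.0, -0.3, -1.8]
eef_pos: [647.2, -3.8, 44.5]
force: [-0.3, -0.1, -2.3]
```

```bash
for i in 1 2; do python3 -m handwheel '[[[1,0,0,-0.06,0],[1,0,0,0,0]]]'| grep -E 'eef|force: \['; done; python3 -m handwheel '[[[0.5,0,0,0,0],[-0.2,0,0,0,0],[-0.2,0,0,0,0],[-0.2,0,0,0.4,0],[-0.2,0,0,0.6,0],[-0.2,-0.3,0,0.6,0],[-0.2,-0.6,-0.3,0.6,0],[-0.2,-0.6,-0.3,0.6,0],[-0.2,-0.5,-0.3,0.6,0],[-0.2,0,0,0,0]]]'| grep -E 'time|eef|force: \['
python3 - <<'E'
from meas import *
c=cap('wrist','w8.png');np.savez('w8.npz',**c);e,y,s=state();print(e,y)
o,t=dark(c,646,-3.5,50);print(t);[print(i) for i in o]
print('d1');[print(r) for r in findblue(c,460,-102)]
print('d2');[print(r) for r in findblue(c,436,12.5)]
print('studs R',[proj(c,q) for q in ([634,-157,55],[618,-119,55],[581,-135,55])])
E
```

```text
eef_pos: [647.2, -3.8, 41.4]
force: [0.2, -1.3, -2.2]
eef_pos: [647.1, -3.8, 38.4]
force: [-0.9, -0.3, -1.1]
time_s: 25.6
eef_pos: [547.1, -50.4, 213.7]
force: [0.4, 0.1, 0.2]
[547.43565432 -49.59795271 211.26575873] 0.27778625264604495
125.39999999999999
(87, array([-17.9, -17.9]), np.float64(25.3), -135)
(80, array([ 16.3, -17.5]), np.float64(23.9), -47)
(956, array([1.1, 5.1]), np.float64(5.2), 77)
d1
(72, np.float64(486.7), np.float64(-90.2), np.float64(29.2), 24)
(65, np.float64(448.7), np.float64(-75.7), np.float64(28.6), 113)
d2
(70, np.float64(459.8), np.float64(-0.6), np.float64(27.2), -29)
(58, np.float64(412.2), np.float64(0.9), np.float64(26.5), -154)
(72, np.float64(460.3), np.float64(23.3), np.float64(26.6), 24)
studs R [array([459.23199165, 107.87616197]), array([409.0672837 , 129.06336924]), array([425.4643443 , 176.23069769])]
```

```bash
python3 -m handwheel '[[[-0.2,-0.43,-0.26,-0.4,0.745],[-0.2,-0.43,-0.26,-0.4,0.745],[-0.2,-0.43,-0.26,-0.4,0.745],[-0.2,-0.43,-0.26,-0.4,0.745],[-0.2,0,0,-0.7,0],[-0.2,0,0,-0.7,0],[-0.2,0,0,0,0],[-0.2,0,0,0,0]]]' | grep -E 'eef|force'
python3 - <<'E'
from meas import *
c=cap('wrist');print(state()[:2])
for r in findblue(c,460.4,-102.1):print(r)
E
```

```text
eef_pos: [461.7, -100.6, 59.0]
force: [0.6, 0.9, 0.7]
grip_force: 0.0
(array([ 462.23440953, -100.85954913,   59.86152223]), np.float64(24.22978316160809))
(88, np.float64(486.4), np.float64(-90.3), np.float64(28.6), 24)
(76, np.float64(448.7), np.float64(-75.9), np.float64(28.7), 114)
```

```bash
python3 -m handwheel '[[[-0.2,-0.02,-0.02,-0.6,0],[-0.2,0,0,-0.7,0],[-0.2,0,0,0,0],[-0.2,0,0,0,0],[0.5,0,0,0,0],[1,0,0,0,0],[1,0,0,0,0],[1,0,0,0,0],[1,0,0,0,0]]]' 60| grep -E 'eef|force|width'
```

```text
eef_pos: [461.2, -102.1, -4.8]
force: [-1.3, 0.5, 8.1]
grip_width: 0.133
grip_force: 59.8
```

```bash
python3 -m handwheel '[[[1,0,0,0.6,0],[1,0,0,0.6,0],[1,0,0,0.5,0],[1,0.42,-0.126,0,-0.834],[1,0.42,-0.126,0,-0.834],[1,0.42,-0.126,0,-0.834],[1,0.42,-0.126,0,-0.834],[1,0.42,-0.126,0,-0.834],[1,0.42,-0.126,0,-0.834],[1,0.42,-0.126,0,-0.834]]]' | grep -E 'eef|force';  python3 -m handwheel '[[[1,0,0,0,0],[1,0,0,0,0],[1,0,0,0,0]]]'| grep -E 'eef|force|width'
python3 - <<'E'
from meas import *
c=cap('wrist','w9.png');e,y,s=state();print(e,y)
z=e[2]+4.8+8
o,t=dark(c,e[0],e[1],z,rmax=40);print(t);[print(i) for i in o]
w=dict(np.load('w8.npz'))
for q in ([634,-157,55],[618,-119,55],[581,-135,55]):
    u,v=proj(w,q).astype(int);im=w['img'][v-12:v+13,u-12:u+13];h=cv2.cvtColor(im,cv2.COLOR_BGR2HSV)
    m=(h[...,0]<25)&(h[...,1]>100)&(h[...,2]>90);ys,xs=np.nonzero(m);print(len(xs),ray(w,u-12+xs.mean(),v-12+ys.mean(),52).round(1))
E
```

```text
eef_pos: [608.0, -146.0, 79.2]
force: [-0.4, 0.0, -1.5]
grip_force: 58.9
eef_pos: [606.7, -145.6, 79.0]
force: [-0.1, 0.4, -1.4]
grip_width: 0.13
grip_force: 58.9
[ 606.78430412 -145.64089918   79.08222724] -22.44389734573709
66.6
(220, array([ 37.1, -14.5]), np.float64(39.8), -21)
(2544, array([-18.5,   7.2]), np.float64(19.9), 159)
(110, array([ 25.3, -11. ]), np.float64(27.6), -24)
(63, array([ 8.7, 26.5]), np.float64(27.8), 72)
61 [ 634.8 -157.8   52. ]
40 [ 618.9 -120.    52. ]
39 [ 580.7 -136.1   52. ]
```

```bash
python3 -m handwheel '[[[1,0.04,-0.02,-0.25,0],[1,0,0,-0.25,0],[1,0,0,0,0],[1,0,0,0,0]]]' | grep -E 'eef|force:';for i in 1 2 3; do python3 -m handwheel '[[[1,0,0,-0.06,0],[1,0,0,0,0]]]'| grep -E 'eef|force: \['; done
```

```text
eef_pos: [609.0, -146.8, 53.3]
force: [1.4, -1.1, -1.1]
grip_force: 58.9
eef_pos: [609.3, -146.9, 50.8]
force: [-0.0, -0.0, -0.6]
eef_pos: [609.2, -146.8, 47.6]
force: [0.3, -0.4, -1.7]
eef_pos: [609.2, -146.8, 44.5]
force: [0.5, 0.8, -1.3]
```

```bash
for i in 1 2; do python3 -m handwheel '[[[1,0,0,-0.06,0],[1,0,0,0,0]]]'| grep -E 'eef|force: \['; done; python3 -m handwheel '[[[0.5,0,0,0,0],[-0.2,0,0,0,0],[-0.2,0,0,0,0],[-0.2,0,0,0.4,0],[-0.2,0,0,0.6,0],[-0.2,-0.1,0.4,0.6,0.7],[-0.2,-0.4,0.6,0.6,0.7],[-0.2,-0.4,0.6,0.6,0.7],[-0.2,-0.4,0.6,0.6,0.6],[-0.2,0,0,0,0]]]'| grep -E 'time|eef|force: \['
python3 - <<'E'
from meas import *
c=cap('wrist','w10.png');np.savez('w10.npz',**c);e,y,s=state();print(e,y)
for n,q in [('R',(608,-146.6)),('M',(646,-3.5)),('L',(603.2,153.5))]:
    print(n);o,t=dark(c,*q,50);[print(i) for i in o]
print('d2');[print(r) for r in findblue(c,436,12.5)]
E
```

```text
eef_pos: [609.2, -146.8, 41.4]
force: [-0.3, 0.4, -1.4]
eef_pos: [609.2, -146.8, 38.5]
force: [0.1, -1.0, -1.8]
time_s: 31.15
eef_pos: [544.4, -34.3, 213.7]
force: [0.9, -0.4, -0.0]
[544.57789072 -35.78027568 211.30114324] -0.7853705702783549
R
(1171, array([ 0.9, -8.1]), np.float64(8.2), -83)
(83, array([-27.2,  11.5]), np.float64(29.5), 157)
(82, array([10.6, 27.1]), np.float64(29.1), 69)
M
(78, array([-17.6, -17.6]), np.float64(24.8), -135)
(80, array([ 16.4, -17.4]), np.float64(23.9), -47)
(896, array([1.3, 4.4]), np.float64(4.6), 73)
L
(94, array([ 23.5, -17.5]), np.float64(29.3), -37)
(90, array([-26.5, -12.1]), np.float64(29.1), -155)
(1590, array([-1. , 13.1]), np.float64(13.1), 94)
d2
(71, np.float64(459.8), np.float64(-0.4), np.float64(27.1), -28)
(60, np.float64(412.2), np.float64(0.9), np.float64(26.5), -154)
(71, np.float64(460.5), np.float64(23.4), np.float64(26.8), 24)
(39, np.float64(413.2), np.float64(26.2), np.float64(26.6), 149)
(34, np.float64(431.6), np.float64(38.2), np.float64(26.1), 100)
```

```bash
python3 -m handwheel '[[[-0.2,-0.54,0.24,-0.4,-0.02],[-0.2,-0.54,0.24,-0.4,-0.02],[-0.2,-0.54,0.24,-0.4,-0.02],[-0.2,-0.54,0.24,-0.4,-0.02],[-0.2,0,0,-0.7,0],[-0.2,0,0,-0.7,0],[-0.2,0,0,0,0],[-0.2,0,0,0,0]]]' | grep -E 'eef|force'
python3 - <<'E'
from meas import *
c=cap('wrist');print(state()[:2])
for r in findblue(c,436.3,12.3):print(r)
E
```

```text
eef_pos: [436.6, 10.7, 59.0]
force: [-0.5, 0.6, -0.1]
grip_force: 0.0
(array([437.19917312,  10.57796601,  59.78330567]), np.float64(-1.5919592124460573))
(87, np.float64(459.5), np.float64(-0.3), np.float64(26.4), -29)
(70, np.float64(412.2), np.float64(1.2), np.float64(26.6), -155)
(88, np.float64(460.2), np.float64(23.4), np.float64(26.3), 25)
(67, np.float64(412.9), np.float64(24.9), np.float64(26.6), 152)
```

```bash
python3 -m handwheel '[[[-0.2,0,0.03,-0.6,0],[-0.2,0,0,-0.7,0],[-0.2,0,0,0,0],[-0.2,0,0,0,0],[0.5,0,0,0,0],[1,0,0,0,0],[1,0,0,0,0],[1,0,0,0,0],[1,0,0,0,0],[1,0,0,0.6,0]]]' 60| grep -E 'eef|force|width'
python3 - <<'E'
from meas import *
# tray from scene+side: dark grey floor blob
for n in('side','scene'):
    c=cap(n);h=cv2.cvtColor(c['img'],cv2.COLOR_BGR2HSV)
    u,v=proj(c,[515,-374,4]).astype(int);ff=c['img'].copy();m=np.zeros((482,642),np.uint8)
    cv2.floodFill(ff,m,(int(u),int(v)),0,(5,)*3,(5,)*3,4);b=m[1:-1,1:-1]
    ys,xs=np.nonzero(b);print(n,u,v,b.sum(),c['img'][v,u])
    q=cv2.minAreaRect(np.float32([ray(c,x,y,4)[:2] for x,y in zip(xs[::3],ys[::3])]));print(q)
E
```

```text
eef_pos: [434.8, 12.9, 22.8]
force: [0.5, -0.8, -0.2]
grip_width: 0.131
grip_force: 58.5
side 420 195 46450 [61 78 84]
((356.921630859375, -825.0200805664062), (679.3562622070312, 1925.5665283203125), 7.590144157409668)
scene 141 275 3792 [84 90 96]
((522.0355224609375, -388.77874755859375), (127.13922882080078, 221.19166564941406), 85.1744613647461)
```

```bash
python3 -m handwheel '[[[1,0,0,0.6,0],[1,0,0,0.5,0],[1,0.1,-0.9,0,0],[1,0.1,-0.9,0,0],[1,0.1,-0.9,0,0],[1,0.1,-0.9,0,0],[1,0.3,-0.9,0,0],[1,0.3,-0.9,0,0],[1,0.3,-0.9,0,0],[1,0.3,-0.9,0,0]]]' | grep -E 'eef|force'; python3 -m handwheel '[[[1,0,-0.5,0,0],[1,0,0,0,0],[1,0,0,0,0]]]' | grep -E 'eef|force|width'
python3 - <<'E'
from meas import *
c=cap('wrist','w11.png');e,y,s=state();print(e,y)
g=cv2.cvtColor(c['img'],cv2.COLOR_BGR2GRAY)
cv2.imwrite('pics/w11b.png',c['img'])
for Y in range(-470,-270,8): 
    u,v=proj(c,[575,Y,4]).astype(int); print((Y,int(g[v,u]) if 0<=u<640 and 0<=v<480 else None),end=' ')
print()
for X in range(560,680,8):
    u,v=proj(c,[X,-376,4]).astype(int); print((X,int(g[v,u]) if 0<=u<640 and 0<=v<480 else None),end=' ')
E
```

```text
eef_pos: [516.5, -349.2, 78.5]
force: [0.4, 0.5, -1.5]
grip_force: 58.8
eef_pos: [516.0, -372.0, 78.1]
force: [-0.2, 0.7, -0.0]
grip_width: 0.128
grip_force: 58.8
[ 516.17073003 -371.42737313   78.46751163] -1.5262145055290963
(-470, 217) (-462, 56) (-454, 129) (-446, 130) (-438, 129) (-430, 130) (-422, 129) (-414, 131) (-406, 133) (-398, 74) (-390, 72) (-382, 71) (-374, 67) (-366, 69) (-358, 72) (-350, 69) (-342, 76) (-334, 78) (-326, 149) (-318, 216) (-310, 219) (-302, 221) (-294, 222) (-286, 222) (-278, 218) 
(560, 70) (568, 69) (576, 71) (584, 65) (592, 73) (600, 79) (608, 134) (616, 136) (624, 135) (632, 128) (640, 219) (648, 218) (656, None) (664, None) (672, None)
```

View pics/w11b.png

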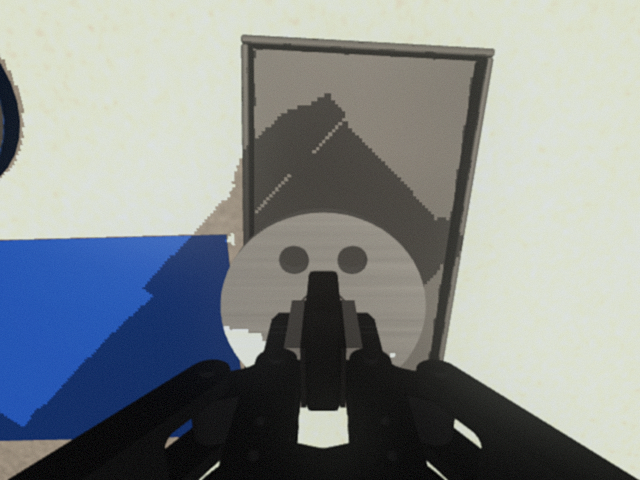

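Run:
```python
from meas import *
c=cap('wrist')
for u,v in[(243,37),(493,50),(243,180),(474,180)]:print(ray(c,u,v,22).round(1))
for u,v in[(254,52),(476,60)]:print('floor',ray(c,u,v,4).round(1))
```

```text
[ 633.8 -334.4   22. ]
[ 624.4 -461.4   22. ]
[ 561.8 -328.    22. ]
[ 558.3 -457.7   22. ]
floor [ 629.5 -336.6    4. ]
floor [ 622.1 -459.6    4. ]
```

```bash
python3 -m handwheel '[[[1,0.1,-0.2,0,0],[1,0,-0.17,-0.2,0],[1,0,0,-0.5,0],[1,0,0,-0.5,0],[1,0,0,-0.25,0],[1,0,0,0,0],[1,0,0,0,0]]]' | grep -E 'eef|force'; python3 -m handwheel '[[[1,0,0,-0.06,0],[1,0,0,0,0]]]' | grep -E 'eef|force: '
```

```text
eef_pos: [521.7, -391.1, 7.2]
force: [0.4, -0.5, -0.6]
grip_force: 58.9
eef_pos: [521.6, -391.1, 4.0]
force: [0.5, 0.0, -1.0]
grip_force: 58.9
```

```bash
python3 -m handwheel '[[[1,0,0,-0.06,0],[1,0,0,0,0]]]' | grep -E 'eef|force: ';python3 -m handwheel '[[[1,0,0,-0.03,0],[1,0,0,0,0]]]' | grep -E 'eef|force: '; python3 -m handwheel '[[[0.5,0,0,0,0],[0,0,0,0,0],[0,0,0,0,0],[0,0,0,0.6,0],[0,0,0,0.6,0],[0,0,0,0.6,0],[0,0,0,0.8,0],[0,0,0,0.6,0],[-0.2,0,0,0,0]]]'| grep -E 'time|eef|force: \['
python3 - <<'E'
from meas import *
c=cap('wrist','w12.png');np.savez('w12.npz',**c);print(state()[:2])
o,t=dark(c,520,-390,12);print(t);[print(i) for i in o]
# home heights of placed discs: blade-top centres from scene+side triangulation
S,D=cap('scene','s2.png'),cap('side','sd2.png')
for n,q in [('R',(608,-146.6)),('M',(646,-3.5)),('L',(603.2,153.5)),('T',(520,-390))]:
    z0=0 if n!='T' else -38
    out=[]
    for c in(S,D):
        # white disc top: bright blob near predicted
        u,v=proj(c,[*q,50+z0]).astype(int);im=c['img'][v-30:v+30,u-30:u+30];g=cv2.cvtColor(im,cv2.COLOR_BGR2GRAY)
        m=(g<60).astype(np.uint8);nn,l,st,ce=cv2.connectedComponentsWithStats(m)
        bu,bv=proj(c,[*q,50+19+z0])-[u-30,v-30]
        k=min(range(1,nn),key=lambda i:np.hypot(*(ce[i]-[bu,bv]))+(1e3 if st[i,4]<20 else 0))
        out.append((st[k,4],(ce[k]-[bu,bv]).round(1)))
    print(n,out)
E
```

```text
eef_pos: [521.3, -390.8, 0.2]
force: [0.2, -0.2, -2.1]
grip_force: 58.9
eef_pos: [521.5, -391.1, -0.7]
force: [-0.3, 0.7, 1.5]
grip_force: 59.2
time_s: 36.75
eef_pos: [522.7, -392.2, 163.9]
force: [0.2, -0.3, 0.9]
(array([ 521.95806635, -391.45758356,  160.95212994]), np.float64(-1.5391883950516205))
78.6
(104, array([ 23. , -13.9]), np.float64(26.8), -31)
(820, array([-9.9, -2.1]), np.float64(10.1), -168)
(48, array([27.9, 29.3]), np.float64(40.4), 46)
(104, array([23.7, 10.3]), np.float64(25.8), 23)Traceback (most recent call last):
  File "<stdin>", line 14, in <module>
ValueError: min() iterable argument is empty
```

```bash
python3 -m handwheel '[[[1,0.29,0.81,0,0],[1,0.29,0.81,0,0],[1,0.29,0.82,0,0],[1,0.29,0.82,0,0],[1,0.29,0.82,-0.2,0],[1,0.29,0.82,-0.5,0],[1,0,0,-0.5,0],[1,0,0,-0.5,0],[1,0,0,0,0],[1,0,0,0,0]]]' | grep -E 'eef|force: |width'; for i in 1 2; do python3 -m handwheel '[[[1,0,0,-0.12,0],[1,0,0,0,0]]]' | grep -E 'eef|force: '; done
```

```text
eef_pos: [608.1, -146.1, 73.7]
force: [0.9, 0.6, -0.8]
grip_width: -0.001
grip_force: 0.0
eef_pos: [608.3, -146.3, 68.1]
force: [-0.3, 0.2, -0.5]
grip_force: 0.0
eef_pos: [609.0, -146.5, 65.2]
force: [-7.0, 3.0, 19.6]
grip_force: 9.9
```

```bash
python3 -m handwheel '[[[1,0,0,0.6,0],[1,0.19,0.7,0,0],[1,0.19,0.72,0,0],[1,0.19,0.72,0,0],[1,0.19,0.72,0,0],[1,0,0,-0.5,0],[1,0,0,0,0],[1,0,0,0,0]]]' | grep -E 'eef|force: '; python3 -m handwheel '[[[1,0,0,-0.06,0],[1,0,0,0,0]]]' | grep -E 'eef|force: '
```

```text
eef_pos: [646.3, -3.1, 67.0]
force: [-0.4, -0.4, 0.5]
grip_force: 0.0
eef_pos: [646.6, -3.5, 65.3]
force: [-3.4, 0.3, 7.3]
grip_force: 3.8
```

```bash
python3 -m handwheel '[[[1,0,0,0.5,0],[1,-0.22,0.78,0.1,0],[1,-0.22,0.78,0,0],[1,-0.22,0.78,0,0],[1,-0.21,0.8,0,0],[1,0,0,-0.5,0],[1,0,0,0,0],[1,0,0,0,0]]]' | grep -E 'eef|force: '; python3 -m handwheel '[[[1,0,0,-0.1,0],[1,0,0,0,0]]]' | grep -E 'eef|force: '
```

```text
eef_pos: [602.9, 153.1, 69.1]
force: [0.1, -0.2, 0.6]
grip_force: 0.0
eef_pos: [603.9, 153.0, 65.3]
force: [0.4, -1.4, 5.1]
grip_force: 2.2
```

```bash
python3 -m handwheel '[[[1,0,0,0.8,0],[0,0,0,0.8,0],[-1,-0.2,0.6,0.8,0],[-1,-0.2,0.6,0.8,0],[-1,-0.3,0.6,0.8,0],[-1,-0.3,0.6,0,0],[-1,-0.3,0.6,0,0],[-1,0,0.6,0,0],[-1,0,0,0,0],[-1,0,0,0,0]]]' | grep -E 'eef|force: |rot'
python3 - <<'E'
from meas import *
c=cap('wrist','w13.png');print(state()[:2])
h=cv2.cvtColor(c['img'],cv2.COLOR_BGR2HSV);im=c['img']
m=(h[...,0]<15)&(h[...,1]>150)&(h[...,2]>120);m[:, :200]&=True
n,l,st,ce=cv2.connectedComponentsWithStats(m.astype(np.uint8))
for i in range(1,n):
    if st[i,4]>20: print('orange',st[i],ce[i].round(1),ray(c,*ce[i],43).round(1))
# grip white line: warp at z=76
p=holes(c,457,383,76);g=cv2.cvtColor(p,cv2.COLOR_BGR2GRAY)
cv2.imwrite('pics/gl.png',p)
r=g[170:230].mean(0);print([int(x) for x in r[80:320:6]])
col=g[:,190:215].mean(1);print([int(x) for x in col[80:320:6]])
E
```

```text
eef_pos: [539.2, 331.1, 260.9]
ee_rot: [0.0, 1.0, -0.014, 0.0]
force: [0.1, 0.8, 0.6]
grip_force: 0.0
(array([539.30458579, 330.56588528, 260.91363962]), np.float64(-1.6042429515279697))
orange [216   0  67  13 395] [249.3   6.1] [710.  389.2  43. ]
orange [231   0  32   3  73] [246.8   0.8] [714.1 390.9  43. ]
[162, 162, 163, 163, 162, 163, 160, 153, 161, 163, 164, 163, 165, 162, 105, 42, 41, 43, 55, 109, 106, 46, 46, 47, 44, 43, 42, 40, 39, 40, 40, 39, 39, 38, 47, 77, 87, 100, 114, 113]
[161, 163, 161, 163, 163, 163, 162, 164, 165, 163, 109, 53, 73, 78, 79, 79, 80, 79, 80, 78, 77, 73, 74, 73, 73, 73, 74, 73, 70, 96, 161, 166, 163, 164, 164, 164, 164, 164, 164, 164]
```

Run:
```python
from meas import *
c=cap('wrist')
h=cv2.cvtColor(c['img'],cv2.COLOR_BGR2HSV)
u,v=proj(c,[553,345,42]).astype(int)
m=np.zeros(h.shape[:2],np.uint8);s=np.s_[v-30:v+30,u-40:u+40]
m[s]=((h[...,0]<20)&(h[...,1]>130))[s]
n,l,st,ce=cv2.connectedComponentsWithStats(m)
for i in range(1,n):
    if st[i,4]>10:
        print(st[i],ce[i].round(1),ray(c,*ce[i],42).round(1))
        for xx in range(st[i][0],st[i][0]+st[i][2],2):
            ys=np.nonzero(l[:,xx]==i)[0];print(xx,ys.min(),ys.max(),ray(c,xx,ys.mean(),42)[:2].round(1))
```

```text
[296 182  17  12 107] [306.4 187.5] [553.1 346.   42. ]
296 187 188 [553.4 356.2]
298 186 189 [553.3 354.2]
300 186 189 [553.3 352.3]
302 186 189 [553.2 350.3]
304 186 189 [553.1 348.4]
306 186 189 [553.1 346.4]
308 182 193 [553.  344.5]
310 182 193 [553.  342.5]
312 182 193 [552.9 340.5]
```

```bash
python3 -m handwheel '[[[-1,-0.8,0.5,0,0],[-1,-0.8,0.55,-0.5,0],[-1,0,0,-0.9,0],[-1,0,0,-0.9,0],[-1,0,0,-0.9,0],[-1,0,0,-0.8,0],[-1,0,0,-0.66,0],[-1,0,0,0,0],[-1,0,0,0,0]]]' | grep -E 'eef|force: '; python3 -m handwheel '[[[0.6,0,0,0,0],[0.9,0,0,0,0],[0.9,0,0,0,0],[0.9,0,0,0,0],[0.9,0,0,0,0]]]' 30 | grep -E 'eef|force|width'
```

```text
eef_pos: [463.1, 381.3, 31.0]
force: [-0.3, 0.6, 1.5]
grip_force: 0.0
eef_pos: [462.9, 383.3, 31.1]
force: [-0.4, 7.3, 3.6]
grip_width: 0.318
grip_force: 33.9
```

```bash
python3 -m handwheel '[[[0.9,0.3,-0.01,0,0],[0.9,0.4,-0.01,0,0],[0.9,0.4,-0.01,0,0],[0.9,0.4,-0.01,0,0],[0.9,0.3,-0.01,0,0],[0.9,0.16,-0.01,0,0],[0.9,0,0,0,0],[0.9,0,0,0,0]]]' | grep -E 'eef|force|width'
```

```text
eef_pos: [561.2, 380.1, 31.1]
force: [2.6, 6.0, 3.3]
grip_width: 0.318
grip_force: 34.0
```

Moved 98.3 mm. Release, rise and measure against the pointer.

```bash
python3 -m handwheel '[[[0.2,0,0,0,0],[-1,0,0,0,0],[-1,0,0,0,0],[-1,0,0,0,0],[-1,0,0,0.6,0],[-1,0,0,0.8,0],[-1,0,-0.3,0.8,0],[-1,0,-0.3,0.8,0],[-1,0,-0.3,0.6,0],[-1,0,0,0,0]]]' | grep -E 'time|eef|force: '
cat > chk.py <<'E'
from meas import *
c=cap('wrist','w14.png');print(state()[:2])
h=cv2.cvtColor(c['img'],cv2.COLOR_BGR2HSV)
u,v=proj(c,[553,345,42]).astype(int)
m=np.zeros(h.shape[:2],np.uint8);s=np.s_[v-30:v+30,u-40:u+40]
m[s]=((h[...,0]<20)&(h[...,1]>130))[s];n,l,st,ce=cv2.connectedComponentsWithStats(m);i=1+st[1:,4].argmax()
for xx in range(st[i][0],st[i][0]+st[i][2],3):
    ys=np.nonzero(l[:,xx]==i)[0];print(ray(c,xx,ys.mean(),44)[:2].round(1),end=' ')
print()
p=holes(c,554,379,76);g=cv2.cvtColor(p,cv2.COLOR_BGR2GRAY).astype(float)
for a in(165,185,205,225):
    r=g[a-5:a+5,100:300].mean(0);k=np.nonzero(r<80)[0]
    w=r[k[0]+15:k[-1]-15]; w2=np.clip(w-np.median(w)-15,0,None);print('y',379+(a-200)/4,'dark x',554+(k[0]-100)/4,554+(k[-1]-100)/4,'line',554+(k[0]+15+(w2*np.arange(len(w))).sum()/w2.sum()-100)/4)
E
python3 chk.py
```

```text
time_s: 44.6
eef_pos: [561.9, 332.8, 215.1]
force: [0.9, -0.9, 0.9]
grip_force: 0.0
(array([560.99608411, 333.27623402, 211.96702804]), np.float64(-1.607443987576887))
[553.8 356. ] [553.7 353.3] [553.6 350.7] [553.5 348.1] [553.5 345.4] [553.4 342.8] [553.3 340.1] 
y 370.25 dark x 546.5 572.0 line 554.5805
y 375.25 dark x 529.0 578.75 line 554.79875
y 380.25 dark x 546.5 572.25 line 554.9606621573514
y 385.25 dark x 546.75 571.75 line 555.1299134300422
```

```bash
python3 -m handwheel '[[[-1,0,-0.8,0.5,0],[-1,0,-0.8,0.5,0],[-1,0,-0.8,0,0],[-1,0,-0.8,0,0],[-1,0,-0.8,0,0],[-1,0,-0.8,0,0],[-1,0,-0.8,0,0],[-1,0,-0.6,0,0],[-1,0,0,0,0],[-1,0,0,0,0]]]' | grep -E 'time|eef|force: '
python3 - <<'E'
from meas import *
c=cap('wrist','w15.png');print(state()[:2])
for n,q in [('R',(608,-146.6)),('M',(646,-3.5)),('L',(603.2,153.5))]:
    print(n);o,t=dark(c,*q,50);[print(i) for i in o]
for n,f in(('scene','s2.png'),('side','sd2.png')):
    d=cap(n);b=cv2.imread('pics/'+f)
    u,v=proj(d,[520,-390,12]).astype(int);df=cv2.absdiff(d['img'],b)[v-35:v+35,u-40:u+40].max(2);print(n,(u,v),df.mean(),(df>40).sum())
d=cap('scene')
h=cv2.cvtColor(d['img'],cv2.COLOR_BGR2GRAY);u,v=proj(d,[520,-390,12]).astype(int)
s=h[v-25:v+25,u-40:u+40];m=(s>150).astype(np.uint8);n,l,st,ce=cv2.connectedComponentsWithStats(m);
for i in range(1,n):
    if st[i,4]>40: print(st[i],ray(d,u-40+ce[i][0],v-25+ce[i][1],12))
E
```

```text
time_s: 45.65
eef_pos: [560.0, 24.0, 258.6]
force: [0.4, 0.7, 0.7]
grip_force: 0.0
(array([560.03930634,  24.62237379, 258.90256308]), np.float64(-1.5117497983795876))
R
(1257, array([ -2., -10.]), np.float64(10.2), -101)
(82, array([ 26.3, -10.2]), np.float64(28.2), -21)
(82, array([-27.2,  11.8]), np.float64(29.6), 157)
(82, array([10.6, 27.3]), np.float64(29.3), 69)
M
(80, array([-17.7, -17.4]), np.float64(24.8), -136)
(77, array([ 16.3, -17.4]), np.float64(23.8), -47)
(643, array([-0.2, -2.2]), np.float64(2.3), -95)
(98, array([-18.6,  16.6]), np.float64(24.9), 138)
(77, array([16.1, 16.6]), np.float64(23.1), 46)
(15, array([-26.,  34.]), np.float64(42.8), 127)
L
(83, array([ 23.4, -17.8]), np.float64(29.4), -37)
(80, array([-26.4, -12.3]), np.float64(29.1), -155)
(1125, array([-2.1,  7.9]), np.float64(8.2), 105)
(85, array([ 3.4, 28.3]), np.float64(28.5), 83)
scene (np.int64(133), np.int64(275)) 26.993214285714284 1955
side (np.int64(421), np.int64(189)) 16.62892857142857 779
[  0   0  10  50 345] [ 476.96520535 -460.13334605   12.        ]
[ 71   0   9  50 207] [ 539.75824936 -319.31171409   12.        ]
[ 18  14  44  27 661] [ 525.85294317 -391.59787292   12.        ]
```

```bash
python3 -c "
from rig import ctrl
print(ctrl.finish_job())"
```

```text
the job is handed in; nothing more can be done
None
```

The job is handed in. I pushed the slider to zero first, then pressed discs a, b and e home on drives 1, 2 and 3, laid disc c flat in the return tray, and last set the slider level with the pointer, to about 0.4 mm by camera; disc d was not on the bench.

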